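# Gauge the flask stoppers and snap the spares box shut

### The job

Try the flask stoppers in the bore of the gauge block: every stopper whose shank goes into the bore belongs in the white food box, and every one too fat for it stays standing upright on the table about where it stood. Then seat the blue lid on the box with its tabs still raised, and press down its five orange snap tabs one after another until all are flat. Leave the jars behind the work alone.

Things in the scene. Friction and masses are not known exactly. Their poses are not given: they have to be found in the camera images.
- food_box: Open white food box, 110 x 160 x 80 mm outside (its x, y, z), walls and floor 4 mm; it stands firmly and cannot be shifted. Origin at the centre of its underside, z up, y along its longer sides. The rim is 80 mm above the origin.
- lid: Loose blue lid of the food box, about 0.25 kg: plate 116 x 166 x 5 mm (x, y, z) with four tapered studs, 8 mm deep, under its corners, which enter the box with 3 mm to spare on each side. Origin at the centre, at the level of the stud feet, z up; the plate's underside is 8 mm above it. Seated (either way round, long side on long side) this origin is 72 mm above the box's.
- lid_grip (a point): Centre of the lid's white bridge handle, a bar 14 mm wide (x), 80 mm long (y) and 14 mm high, with open space below its middle. It lies 48 mm above the stud feet and 35 mm above the plate's top; axes as the lid's. With the lid seated it is 120 mm above the box's origin.
- tab_1 (a joint): Orange snap tab at the middle of the lid's +x edge: angle in rad, about 0 when raised (as it starts) to 0.42 when flat on the plate and snapped. Pushed straight down near its outer edge with about 6 N it turns down, and stays where it is left.
- tab_1_pad (a point): Middle of the pressing place on top of that tab, 19 mm outward of its hinge line, moving with the tab. The tab is 28 mm long (outward), 34 mm wide, 4 mm thick; snapped, its outer edge lies 62 mm from the lid's middle line and this point 31 mm below lid_grip.
- tab_2 (a joint): Orange snap tab at the middle of the lid's +y edge: angle in rad, about 0 when raised (as it starts) to 0.42 when flat on the plate and snapped. Pushed straight down near its outer edge with about 6 N it turns down, and stays where it is left.
- tab_2_pad (a point): Middle of the pressing place on top of that tab, 19 mm outward of its hinge line, moving with the tab. The tab is 28 mm long (outward), 34 mm wide, 4 mm thick; snapped, its outer edge lies 87 mm from the lid's middle line and this point 31 mm below lid_grip.
- tab_3 (a joint): Orange snap tab at the lid's -x edge, 46 mm to its +y side: angle in rad, about 0 when raised (as it starts) to 0.42 when flat on the plate and snapped. Pushed straight down near its outer edge with about 6 N it turns down, and stays where it is left.
- tab_3_pad (a point): Middle of the pressing place on top of that tab, 19 mm outward of its hinge line, moving with the tab. The tab is 28 mm long (outward), 34 mm wide, 4 mm thick; snapped, its outer edge lies 62 mm from the lid's middle line and this point 31 mm below lid_grip.
- tab_4 (a joint): Orange snap tab at the lid's -x edge, 46 mm to its -y side: angle in rad, about 0 when raised (as it starts) to 0.42 when flat on the plate and snapped. Pushed straight down near its outer edge with about 6 N it turns down, and stays where it is left.
- tab_4_pad (a point): Middle of the pressing place on top of that tab, 19 mm outward of its hinge line, moving with the tab. The tab is 28 mm long (outward), 34 mm wide, 4 mm thick; snapped, its outer edge lies 62 mm from the lid's middle line and this point 31 mm below lid_grip.
- tab_5 (a joint): Orange snap tab at the middle of the lid's -y edge: angle in rad, about 0 when raised (as it starts) to 0.42 when flat on the plate and snapped. Pushed straight down near its outer edge with about 6 N it turns down, and stays where it is left.
- tab_5_pad (a point): Middle of the pressing place on top of that tab, 19 mm outward of its hinge line, moving with the tab. The tab is 28 mm long (outward), 34 mm wide, 4 mm thick; snapped, its outer edge lies 87 mm from the lid's middle line and this point 31 mm below lid_grip.
- stopper_a_mid (a point): Flask stopper (may be absent) that stands upright on the table, 60 mm tall, 60 g: a black rubber shank, either 30 or 36 mm across (which, is not told) and 36 mm long, below a red cap 40 mm across and 24 mm high. This point is on its axis half-way up, 30 mm above its foot and 18 mm below the centre of the cap; z is its axis.
- stopper_b_mid (a point): Flask stopper (may be absent) that stands upright on the table, 60 mm tall, 60 g: a black rubber shank, either 30 or 36 mm across (which, is not told) and 36 mm long, below a red cap 40 mm across and 24 mm high. This point is on its axis half-way up, 30 mm above its foot and 18 mm below the centre of the cap; z is its axis.
- stopper_c_mid (a point): Flask stopper (may be absent) that stands upright on the table, 60 mm tall, 60 g: a black rubber shank, either 30 or 36 mm across (which, is not told) and 36 mm long, below a red cap 40 mm across and 24 mm high. This point is on its axis half-way up, 30 mm above its foot and 18 mm below the centre of the cap; z is its axis.
- stopper_d_mid (a point): Flask stopper (may be absent) that stands upright on the table, 60 mm tall, 60 g: a black rubber shank, either 30 or 36 mm across (which, is not told) and 36 mm long, below a red cap 40 mm across and 24 mm high. This point is on its axis half-way up, 30 mm above its foot and 18 mm below the centre of the cap; z is its axis.
- gauge: Aluminium gauge block, 60 x 60 x 34 mm, fixed to the table, with an upright through bore 33 mm across (mouth chamfered 3 mm) in its middle. Origin at the centre of its underside. A 30 mm shank goes in; a 36 mm one stops at the mouth.
- spice_a: Spice jar with green cap, 46 mm across, 106 mm tall. Bystander behind the work. Origin at the centre of its underside.
- spice_b: Spice jar with dark cap, 44 mm across, 105 mm tall. Bystander behind the work. Origin at the centre of its underside.
- honey_jar: Honey jar, 71 mm across, 110 mm tall. Bystander behind the work. Origin at the centre of its underside.
There are look-alikes about, which are no part of the job. Leave any green or turquoise look-alike of the part that bears stopper_c_mid alone.

How it is judged:
On the way, in this order (a step that is already met when the one before it is completed fails the run):
1. all stoppers that fit the gauge lie in the food box (x of stopper_b_mid in the frame of food_box between -0.051 and 0.051 m and y of stopper_b_mid in the frame of food_box between -0.076 and 0.076 m and z of each of stopper_b_mid, stopper_d_mid in the frame of food_box below 0.06 m and x of stopper_d_mid in the frame of food_box between -0.051 and 0.051 m and y of stopper_d_mid in the frame of food_box between -0.076 and 0.076 m), for 0.2 s.
2. the lid is seated on the box, its tabs still raised (x of lid_grip in the frame of food_box between -0.007 and 0.007 m and y of lid_grip in the frame of food_box between -0.007 and 0.007 m and z of lid_grip in the frame of food_box between 0.116 and 0.1225 m and angle between lid_grip's own z axis and vertical below 0.04 rad and angle between the y axis of lid_grip and the y axis of food_box, either way round below 0.08 rad and value of joint each of tab_1, tab_2, tab_3, tab_4, tab_5 below 0.25 rad), for 0.2 s.
3. all five tabs are snapped down (value of joint each of tab_1, tab_2, tab_3, tab_4, tab_5 above 0.36 rad and x of lid_grip in the frame of food_box between -0.007 and 0.007 m and y of lid_grip in the frame of food_box between -0.007 and 0.007 m and z of lid_grip in the frame of food_box between 0.116 and 0.1225 m and angle between lid_grip's own z axis and vertical below 0.04 rad and angle between the y axis of lid_grip and the y axis of food_box, either way round below 0.08 rad), for 0.2 s.
At the end, for the whole second after the job is handed in: Every present stopper with a 30 mm shank is inside the food box; every present 36 mm one stands upright (within 0.15 rad) on the table within 10 cm of where it started; the lid is seated on the box (within 7 mm, level, flat on the rim), still, and all five tabs are beyond 0.36 rad (all of step 1 and all of step 3 and distance of each of stopper_a_mid, stopper_c_mid from where it was at the start of the episode below 0.1 m and angle between each of stopper_a_mid, stopper_c_mid's own z axis and vertical below 0.15 rad and height (world z) of each of stopper_a_mid, stopper_c_mid below 0.036 m and linear speed of lid below 0.02 m/s); the robot touches nothing.
It fails at once if the spice a is shoved more than 3 cm (distance of spice_a from where it was at the start of the episode above 0.03 m).
It fails at once if the spice b is shoved more than 3 cm (distance of spice_b from where it was at the start of the episode above 0.03 m).
It fails at once if the honey jar is shoved more than 3 cm (distance of honey_jar from where it was at the start of the episode above 0.03 m).
Of stopper_a, stopper_b, stopper_c, stopper_d only 3 to 4 are there at a start; the rules pass over those that are not, and their reading is None.
At some moment in a run one of lid may be knocked a few centimetres aside while the robot is not near it.
It also fails if it takes over 208 s, if anything falls off the work surface, if the arm or the gripper's body presses on something with over 40 N, if the wrist force passes 120 N, or if a joint passes its speed limit or range.

### The arm

A 6-joint arm with a two-finger parallel gripper is mounted at the origin on a cart in front of the work surface, level with it; the furniture and walls round the work are solid. World frame = base frame: x ahead of the robot, y to its left, z up, the work surface at z = 0. Lengths are in m, angles in rad, forces in N, time in s.
With the tool pointing down it reaches from about 0.425 to 0.95 m from the base axis. Payload 3.5 kg.
Tool frame: the origin (TCP) lies on the centre line of the jaws, within the pads' length; the fingertips stand 14 mm ahead of it and the grasp point (between the pads) lies 5 mm behind it (ctrl.finger_overhang is the distance from the TCP to the fingertips, in m); z points along the fingers, y is the line along which they close (so a half turn about z gives the same grasp; the last joint's range is limited). The gripper opens to 85 mm and grips with 20 to 120 N. Pads are 22 mm wide; open, the fingers measure 114 mm over their backs; the gripper's body (76 mm by 85 mm) begins 54 mm behind the grasp point. The pads swing forward as they close: fully open they stand 13 mm farther back than shut.
Start: joints at [1.034, 0.286, 1.577, -0, 1.279, -0.15], TCP at [0.255, 0.625, 0.245] pointing down, gripper open.
Joint ranges: [-2.77, 2.77], [-0.9, 2.22], [0.21, 2.48], [-1.53, 4.67], [0.24, 2.81], [-2.84, 2.84]. Speed limits (rad/s): [2.79, 2.79, 3.14, 3.14, 3.14, 3.14].

### API

Orientations are given as a unit quaternion [x, y, z, w].
In Python, from plant import ctrl gives the robot as it stands.
- The arm moves only by the tool send_rows, never from a script. Its argument "moves" is text: rows parted by semicolons, each of 7 numbers parted by spaces: the turn, a rotation vector about the tool's x, y, z in units of 360 degrees (1.0 is 360 degrees), then the shift along the tool's x, y, z in units of 20 cm (1.0 is 20 cm), then the gripper's target within -1 to 1 (fully open at 1, half-way at 0, shut at -1). A call has 1 to 12 rows; each row is the pose to reach, as a shift and turn from the pose commanded when the call began, along the tool's axes at that moment, turning the shorter way round; what a row does not reach only later rows make up. A row lasts 1/8 s, in which the tool goes at most 62.5 mm and 10.7 degrees, less where a joint would pass 70% of its speed; a pose out of reach is approached as far as the arm can. A call with a number of a shift or a turn outside -1 to 1 is refused whole. A call with a gripper value outside its range is refused whole. The fingers move at their own pace and stop on an object; "newtons" is the grip in N (left out, the last holds). Time passes only in rows, so rows that repeat a pose let the fingers close. It gives the time, the measured TCP pose, the force, the opening and the grip force at its end, in the units of the state.
- ctrl.get_state(): the state, without advancing time (a new reading comes with each control period).
- ctrl.read_camera(name): name is "scene" or "top"; returns a dict with "image" (384x512x3 uint8, red, green, blue), "fovy" (degrees; the focal length in pixels is half the picture's height over the tangent of half this angle, whatever the lens; pixels are square), "cx", "cy" (the principal point, pixels), "extrinsics" (4x4, takes a point from camera to world coordinates). Camera axes: x right, y up, looking along -z (the intrinsics and any distortion apply to the point x, -y, -z); pixel columns grow to the right and rows downward; lengths in m; the calibration is good to about 2 mm. A picture is of the moment at which its call begins. There is no depth.
- ctrl.sign_off(): hands the job in; it is judged then, once.
The state is a dict: "time": time; "qpos": joint angles; "dq": joint speeds; "joint_efforts": joint torques, N m; "eef_pos": TCP position; "tcp_rot": TCP orientation; "contact_force": force on the tool from outside, world axes, zero at the start; "wrist_torque": the same for the moment, N m; "opening": opening from 0.0 (shut) to 1.0 (fully open); "finger_force": force on a finger pad.
Only numpy, scipy, OpenCV 4.12 (cv2) and the standard library are available. Lean on these libraries where they do the work, as an engineer would, in place of code of your own. Each camera call takes 0.05 s, during which the arm holds its last target. There are 200 camera calls.

## Working session

There is one attempt and no reset: what is moved stays moved. The work goes in short steps, Python scripts to look and compute and a tool call to move; the robot and the scene stay as the last step left them, time stands still between calls to the robot, and variables do not carry over. Pictures are saved under pics/ and viewed, at most 14 in all, crops included, and the job is handed in when it is done.

Besides the shell and the picture viewer there is one more tool, called after "Emit:" as name(argument=value, ...), one argument or row to a line, values as JSON. send_rows: Moves the arm, as the interface text tells. Its arguments: {"type":"object","properties":{"moves":{"type":"string"},"newtons":{"type":"number"}},"required":["moves"]}

```bash
mkdir -p pics; ls
cat > h.py <<'E'
import numpy as np, cv2
from plant import ctrl
from scipy.spatial.transform import Rotation as R
def K(c):
    h=c["image"].shape[0]; return h/2/np.tan(np.radians(c["fovy"])/2)
def ray(c,u,v):
    f=K(c); d=np.array([(u-c["cx"])/f,-(v-c["cy"])/f,-1.]); E=np.array(c["extrinsics"])
    return E[:3,3],E[:3,:3]@d
def onz(c,u,v,z):
    o,d=ray(c,u,v); return o+d*(z-o[2])/d[2]
def proj(c,p):
    E=np.array(c["extrinsics"]); q=E[:3,:3].T@(np.array(p)-E[:3,3]); f=K(c)
    return c["cx"]+f*q[0]/-q[2], c["cy"]-f*q[1]/-q[2]
def save(c,n): cv2.imwrite("pics/"+n+".png",cv2.cvtColor(c["image"],cv2.COLOR_RGB2BGR))
E
python3 - <<'E'
from h import *
for n in("scene","top"):
    c=ctrl.read_camera(n); save(c,n+"0"); print(n,[k for k in c],c["fovy"],c["cx"],c["cy"],np.round(c["extrinsics"],3).tolist(), c.get("distortion"))
print(ctrl.get_state())
E
```

```text
pics
scene ['image', 'fovy', 'cx', 'cy', 'extrinsics'] 44.223822914274606 258.16233723846614 192.38131635488503 [[0.59, 0.409, -0.696, -0.357], [-0.807, 0.292, -0.513, -0.851], [-0.007, 0.865, 0.502, 0.727], [0.0, 0.0, 0.0, 1.0]] None
top ['image', 'fovy', 'cx', 'cy', 'extrinsics'] 49.97198839206286 258.1240831080116 194.1983261326023 [[0.028, 0.983, -0.182, 0.342], [-0.999, 0.031, 0.013, -0.159], [0.018, 0.182, 0.983, 1.254], [0.0, 0.0, 0.0, 1.0]] None
{'time': 0.1, 'qpos': array([ 1.03400448e+00,  2.87110123e-01,  1.57804201e+00,  1.25072511e-05,
        1.27859080e+00, -1.50019000e-01]), 'dq': array([ 0.00058204, -0.00164814, -0.00352016,  0.00081013, -0.00098911,
        0.00012391]), 'joint_efforts': array([-2.23121679e-04, -4.07295477e+01, -2.93700296e+01, -1.89643015e-04,
        3.36552446e-03, -1.14796514e-06]), 'eef_pos': array([0.25430029, 0.62465418, 0.24405725]), 'tcp_rot': array([ 1.92184952e-01,  9.81358135e-01, -1.01034746e-03, -3.67630841e-04]), 'contact_force': array([-0.60948247, -0.56601811, -0.18799375]), 'wrist_torque': array([-0.03577434,  0.00627148,  0.02517544]), 'finger_force': 0.0, 'opening': 0.9984598176538763}
```

View pics/scene0.png

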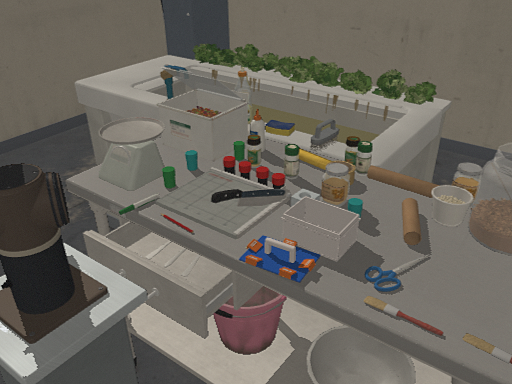

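View pics/top0.png

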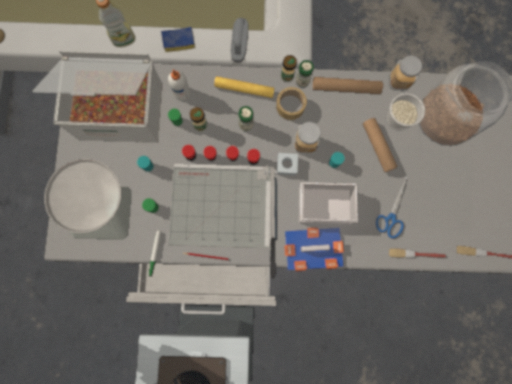

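Run:
```python
from h import *
a=cv2.imread("pics/scene0.png")[140:290,200:380]; b=cv2.imread("pics/top0.png")[95:275,165:365]
o=np.hstack([cv2.resize(a,(400*1,333),interpolation=3),cv2.resize(b,(370,333),interpolation=3)]); cv2.imwrite("pics/z0.png",o)
c=ctrl.read_camera("top"); s=ctrl.read_camera("scene")
print("base",proj(c,[0,0,0]),"tcp",proj(c,[.254,.625,.244]),proj(s,[.254,.625,.244]))
def blobs(c,lo,hi,n,z):
    h=cv2.cvtColor(c["image"],cv2.COLOR_RGB2HSV); m=cv2.inRange(h,lo,hi)
    k,_,st,ce=cv2.connectedComponentsWithStats(m)
    for i in range(1,k):
        if st[i][4]>n: print(ce[i].round(1),st[i].tolist(),onz(c,*ce[i],z).round(4))
print("red top");blobs(c,(0,150,80),(6,255,255),30,.06); blobs(c,(172,150,80),(180,255,255),30,.06)
print("red scene");blobs(s,(0,150,80),(6,255,255),15,.048)
print("blue");blobs(c,(105,120,60),(130,255,255),100,.013)
print("orange");blobs(c,(6,120,120),(16,255,255),15,.02)
```

```text
base (np.float64(190.56219561373314), np.float64(391.19471402258296)) tcp (np.float64(-84.76826305407945), np.float64(298.7863311125238)) (np.float64(-16.311829480806693), np.float64(105.45340901390227))
red top
[188.4 151.4] [183, 146, 12, 13, 117] [0.6866 0.0376 0.06  ]
[209.8 152.6] [204, 147, 12, 13, 113] [ 0.6852 -0.0266  0.06  ]
[232.1 152.7] [227, 147, 11, 13, 115] [ 0.6871 -0.0932  0.06  ]
[253.1 155.6] [248, 150, 11, 13, 118] [ 0.68   -0.1564  0.06  ]
red scene
[228.9 161.2] [224, 156, 11, 12, 113] [0.6922 0.0384 0.048 ]
[244.5 166.5] [239, 161, 12, 12, 124] [ 0.6912 -0.0257  0.048 ]
[262.1 172.2] [256, 166, 13, 13, 130] [ 0.6924 -0.0934  0.048 ]
[277.8 178.6] [272, 173, 13, 13, 138] [ 0.6861 -0.1565  0.048 ]
[178.  223.4] [164, 215, 28, 17, 63] [ 0.3364 -0.0827  0.048 ]
blue
[310.7 248.2] [286, 231, 57, 38, 859] [ 0.412  -0.3378  0.013 ]
orange
[102.1   2.9] [97, 0, 11, 6, 38] [1.1969 0.3584 0.02  ]
[174.8  74.6] [172, 71, 7, 8, 41] [0.9517 0.1025 0.02  ]
[140.7  97.3] [139, 95, 5, 6, 23] [0.8704 0.2053 0.02  ]
[ 96.8 102.1] [84, 96, 27, 16, 144] [0.8495 0.3414 0.02  ]
[128.9 111. ] [115, 96, 29, 27, 293] [0.8234 0.2384 0.02  ]
[ 73.  113.3] [71, 108, 6, 12, 35] [0.8099 0.4117 0.02  ]
[ 82.2 116.9] [77, 112, 12, 9, 65] [0.7988 0.3821 0.02  ]
[ 97.3 117. ] [91, 112, 17, 9, 64] [0.8002 0.335  0.02  ]
[312.7 234.3] [309, 233, 9, 4, 32] [ 0.4531 -0.3424  0.02  ]
[338.2 246.4] [334, 242, 10, 10, 71] [ 0.4192 -0.4189  0.02  ]
[286.2 249.9] [285, 246, 4, 9, 28] [ 0.4046 -0.2635  0.02  ]
[291.9 249.9] [290, 246, 4, 9, 28] [ 0.405  -0.2807  0.02  ]
[331.  263.9] [326, 260, 11, 9, 81] [ 0.3673 -0.3973  0.02  ]
[300.2 265.7] [296, 262, 10, 9, 68] [ 0.3592 -0.3057  0.02  ]
```

View pics/z0.png

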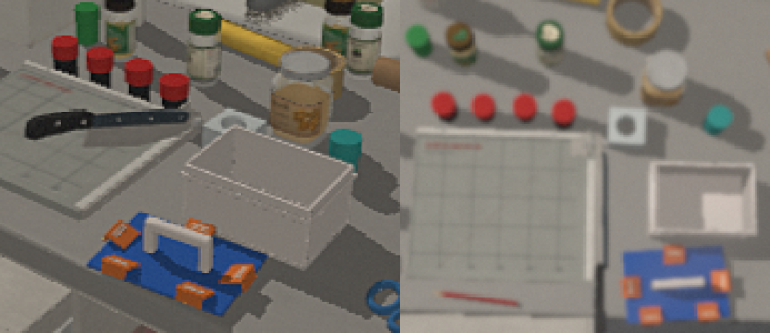

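Run:
```python
from h import *
t=ctrl.read_camera("top"); s=ctrl.read_camera("scene")
def ony(c,u,v,y):
    o,d=ray(c,u,v); return o+d*(y-o[1])/d[1]
for p in [(285,190),(267,193),(240,196),(215,199)]:
    print(p,*[ony(s,*p,y).round(3) for y in (-.19,-.21)])
for n,c,r in (("s",s,(255,180,110,95)),("t",t,(255,140,115,135))):
    x,y,w,h=r; im=cv2.cvtColor(c["image"],cv2.COLOR_RGB2BGR)[y:y+h,x:x+w]
    cv2.imwrite("pics/z1%s.png"%n,cv2.resize(im,None,fx=5,fy=4.4 if 0 else 5,interpolation=2)[:600])
a=cv2.imread("pics/z1s.png");b=cv2.imread("pics/z1t.png")
cv2.imwrite("pics/z1.png",cv2.resize(b,(511,533)) )
cv2.imwrite("pics/z2.png",cv2.resize(a,None,fx=1,fy=1))
```

```text
(285, 190) [ 0.675 -0.19   0.025] [ 0.644 -0.21   0.046]
(267, 193) [ 0.582 -0.19   0.058] [ 0.554 -0.21   0.079]
(240, 196) [ 0.461 -0.19   0.107] [ 0.436 -0.21   0.126]
(215, 199) [ 0.365 -0.19   0.145] [ 0.344 -0.21   0.162]
```

View pics/z1t.png

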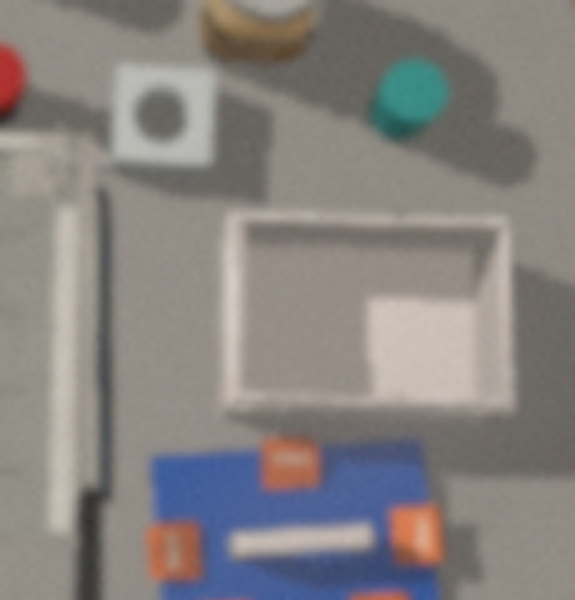

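```bash
cat >> h.py <<'E'
def tri(c1,p1,c2,p2):
    o1,d1=ray(c1,*p1);o2,d2=ray(c2,*p2)
    A=np.c_[d1,-d2];x=np.linalg.lstsq(A,o2-o1,rcond=None)[0]
    a,b=o1+d1*x[0],o2+d2*x[1]; return (a+b)/2,np.linalg.norm(a-b)
def plan(p,yaw=None):
    "units of shift (tool axes) and turn to reach world p, tool y at yaw (mod 180), tool straight down"
    s=ctrl.get_state(); r=R.from_quat(s["tcp_rot"]); M=r.as_matrix()
    sh=M.T@(np.array(p)-s["eef_pos"])/.2
    t=np.zeros(3)
    if yaw is not None:
        cand=[]
        for k in(0,np.pi):
            a=yaw+k; y=np.array([np.cos(a),np.sin(a),0]); z=np.array([0,0,-1.]); T=np.c_[np.cross(y,z),y,z]
            cand.append((r.inv()*R.from_matrix(T)).as_rotvec()/2/np.pi)
        t=min(cand,key=np.linalg.norm)
    print("turn",t.round(4),"shift",sh.round(4),"rows",np.linalg.norm(sh)*.2/.0625,"yaw",np.degrees(np.arctan2(M[1,1],M[0,1])).round(1))
E
python3 - <<'E'
from h import *
t=ctrl.read_camera("top"); s=ctrl.read_camera("scene")
print("trimcorner",tri(t,(173,164),s,(210,168)),onz(t,173,164,.02))
B=[onz(t,*p,.08) for p in((299.4,182),(357.8,182.8),(357.8,222.4),(300,222.4))]
print("box",np.round(B,4),np.mean(B,0))
print("gauge hole",onz(t,287.2,162.6,.034),[onz(t,u,v,.034).round(3) for u,v in((278,153),(298,173))])
plan((.49,.30,.2),0); plan((.686,.0375,.2),0)
E
```

```text
trimcorner (array([0.65523955, 0.08851787, 0.02388817]), np.float64(0.000727539968563689)) [0.65648614 0.08904006 0.02      ]
box [[ 0.5992 -0.294   0.08  ]
 [ 0.6022 -0.4652  0.08  ]
 [ 0.4858 -0.4633  0.08  ]
 [ 0.4808 -0.2969  0.08  ]] [ 0.54198094 -0.37986936  0.08      ]
gauge hole [ 0.66874627 -0.26134028  0.034     ] [array([ 0.698, -0.233,  0.034]), array([ 0.637, -0.295,  0.034])]
turn [-1.000e-04  0.000e+00  1.884e-01] shift [-1.7035 -1.0611  0.2258] rows 6.462781052148478 yaw 67.8
turn [-1.000e-04  0.000e+00  1.884e-01] shift [-3.1062 -1.9069  0.2259] rows 11.685957112227003 yaw 67.8
```

Emit:
send_rows(
  moves="0 0 0.09 -0.95 -0.58 0.1 1;0 0 0.1 -0.95 -0.58 0.1 1;0 0 0.15 -0.95 -0.58 0.1 1;0 0 0.188 -0.95 -0.58 0.1 1;0 0 0.188 -0.95 -0.58 0.1 1;0 0 0.188 -0.95 -0.58 0.1 1;0 0 0.188 -0.95 -0.58 0.1 1",
)

```text
time: 1.27
eef_pos: [0.387, 0.4458, 0.2255]
tcp_rot: [0.707, 0.707, 0.0, 0.0]
contact_force: [-0.0, 0.9, 0.5]
opening: 0.999
finger_force: 0.0
```

Run:
```python
from h import *
plan((.686,.0375,.2),0)
t=ctrl.read_camera("top");im=t["image"][150:178,275:302]; g=cv2.cvtColor(im,cv2.COLOR_RGB2GRAY); g4=cv2.resize(g,None,fx=8,fy=8,interpolation=2)
print(g[12].tolist());print(g[:,12].tolist())
for th in(100,115,130):
    k,l,st,ce=cv2.connectedComponentsWithStats((g4<th).astype(np.uint8))
    for i in range(1,k):
        if 500<st[i][4]<12000: c=(ce[i]+.5)/8-.5+[275,150]; print(th,st[i].tolist(),c,onz(t,*c,.034))
```

```text
turn [ 0.     -0.     -0.0001] shift [-2.0411  1.4957  0.1274] rows 8.10770811459443 yaw -0.0
[115, 122, 147, 171, 184, 178, 160, 130, 107, 101, 101, 102, 101, 102, 102, 108, 128, 156, 178, 185, 183, 176, 155, 122, 104, 102, 100]
[140, 143, 149, 166, 179, 185, 171, 149, 124, 107, 103, 100, 101, 99, 103, 101, 107, 123, 150, 173, 181, 174, 150, 119, 105, 102, 102, 111]
100 [175, 0, 41, 25, 761] [299.41384691 150.79278909] [ 0.70746531 -0.29839166  0.034     ]
115 [169, 0, 47, 35, 1136] [299.18551937 151.22568222] [ 0.70606019 -0.29770166  0.034     ]
115 [65, 71, 65, 66, 3398] [286.72892142 162.56216892] [ 0.66881818 -0.25989606  0.034     ]
115 [27, 72, 189, 152, 8509] [294.32611793 171.93115378] [ 0.64013156 -0.28352065  0.034     ]
115 [0, 100, 12, 49, 518] [275.17664093 165.01472008] [ 0.65992953 -0.224702    0.034     ]
130 [164, 0, 52, 45, 1568] [298.93614477 151.640625  ] [ 0.70471074 -0.29694654  0.034     ]
130 [13, 64, 203, 160, 10711] [293.13958197 171.71720077] [ 0.64068377 -0.27989233  0.034     ]
130 [60, 66, 74, 76, 4501] [286.71296656 162.5381443 ] [ 0.66889239 -0.25984604  0.034     ]
130 [0, 91, 16, 66, 965] [275.44112694 165.02959845] [ 0.65990922 -0.22551102  0.034     ]
```

Emit:
send_rows(
  moves="0 0 0 -1 0.75 0.1 1;0 0 0 -1 0.75 0.1 1;0 0 0 -1 0.75 0.1 1;0 0 0 -1 0.75 0.1 1;0 0 0 -1 0.75 0.1 1",
)

```text
time: 1.95
eef_pos: [0.5394, 0.243, 0.205]
tcp_rot: [0.708, 0.706, -0.0, 0.0]
contact_force: [-0.0, 0.9, 0.7]
opening: 1.0
finger_force: 0.0
```

Emit:
send_rows(
  moves="0 0 0 -1 0.74 0.4 1;0 0 0 -1 0.74 0.4 1;0 0 0 -1 0.74 0.4 1;0 0 0 -1 0.74 0.4 0.4;0 0 0 -1 0.74 0.4 0.4;0 0 0 -1 0.74 0.4 0.4",
)

```text
time: 2.7
eef_pos: [0.6856, 0.0475, 0.1249]
tcp_rot: [0.706, 0.708, -0.0, -0.001]
contact_force: [-1.0, 0.2, 0.4]
opening: 0.695
finger_force: 0.0
```

Run:
```python
from h import *
plan((.687,.0375,.048),0)
```

```text
turn [-0.0002 -0.0001  0.0004] shift [-0.0503  0.0072  0.3845] rows 1.240979945911472 yaw 0.2
```

Emit:
send_rows(
  moves="0 0 0 -0.045 0.007 0 0.4;0 0 0 -0.045 0.007 0.384 0.4;0 0 0 -0.045 0.007 0.384 0.4;0 0 0 -0.045 0.007 0.384 0.4;0 0 0 -0.045 0.007 0.384 0.4",
  newtons=30,
)

```text
time: 3.32
eef_pos: [0.6889, 0.0382, 0.0512]
tcp_rot: [0.706, 0.708, 0.001, 0.002]
contact_force: [-0.0, 0.1, 1.0]
opening: 0.7
finger_force: 0.0
```

Run:
```python
from h import *
s=ctrl.read_camera("scene");t=ctrl.read_camera("top")
a=s["image"][120:215,190:310];b=t["image"][100:195,165:285]
o=np.hstack([cv2.resize(a,(400,317),interpolation=2),cv2.resize(b,(400,317),interpolation=2)]);cv2.imwrite("pics/g1.png",o[:,:,::-1])
plan((.687,.0375,.048),0)
```

```text
turn [0.0007 0.0001 0.0005] shift [-0.002  -0.0103  0.017 ] rows 0.06382278369227948 yaw 0.2
```

View pics/g1.png

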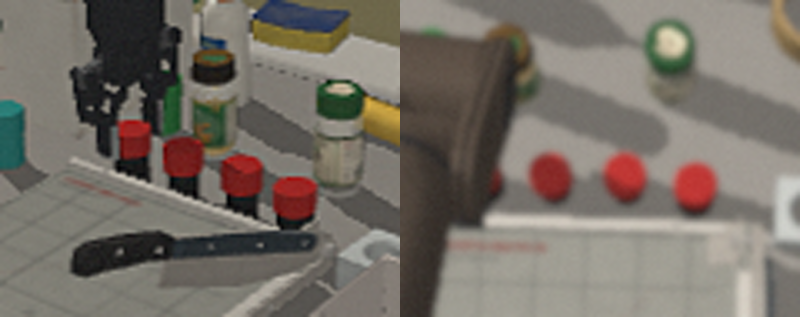

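Emit:
send_rows(
  moves="0 0 0 0 0 0.01 -1;0 0 0 0 0 0.01 -1;0 0 0 0 0 0.01 -1;0 0 0 0 0 0.01 -1;0 0 0 0 0 0.01 -1;0 0 0 0 0 0.01 -1",
  newtons=30,
)

```text
time: 4.18
eef_pos: [0.6884, 0.0377, 0.0482]
tcp_rot: [0.706, 0.708, 0.001, 0.001]
contact_force: [-0.2, 0.6, 6.1]
opening: 0.457
finger_force: 30.0
```

Emit:
send_rows(
  moves="0 0 0 0 0 -0.5 -1;0 0 0 0 0 -0.5 -1;0 0 0 -1 -0.06 -0.5 -1;0 0 0 -1 -0.06 -0.5 -1;0 0 0 -1 -0.06 -0.5 -1;0 0 0 -1 -0.06 -0.5 -1",
)

```text
time: 4.92
eef_pos: [0.6748, -0.1662, 0.1456]
tcp_rot: [0.708, 0.706, -0.001, -0.0]
contact_force: [-0.0, 0.2, -0.5]
opening: 0.453
finger_force: 30.6
```

Run:
```python
from h import *
plan((.669,-.2605,.095),0)
```

```text
turn [-0.0002  0.     -0.0003] shift [-0.4715 -0.0276  0.253 ] rows 1.7145126540190814 yaw -0.1
```

Emit:
send_rows(
  moves="0 0 0 -0.48 -0.028 0 -1;0 0 0 -0.48 -0.028 0 -1;0 0 0 -0.48 -0.028 0.22 -1;0 0 0 -0.48 -0.028 0.22 -1;0 0 0 -0.48 -0.028 0.22 -1",
)

```text
time: 5.55
eef_pos: [0.6708, -0.2571, 0.1027]
tcp_rot: [0.706, 0.708, -0.0, -0.0]
contact_force: [0.0, 0.1, 0.4]
opening: 0.458
finger_force: 30.7
```

Run:
```python
from h import *
plan((.669,-.2605,.062),0)
s=ctrl.read_camera("scene");t=ctrl.read_camera("top")
a=s["image"][140:235,250:370];b=t["image"][100:195,225:345]
o=np.hstack([cv2.resize(a,(400,317),interpolation=2),cv2.resize(b,(400,317),interpolation=2)]);cv2.imwrite("pics/g2.png",o[:,:,::-1])
```

```text
turn [-0.0001 -0.0001  0.0006] shift [-0.0169 -0.0088  0.2033] rows 0.6532564856600387 yaw 0.2
```

View pics/g2.png

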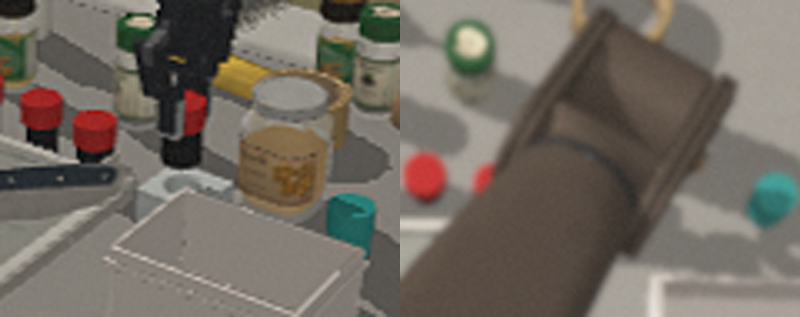

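Emit:
send_rows(
  moves="0 0 0 -0.017 -0.009 0 -1;0 0 0 -0.017 -0.009 0.08 -1;0 0 0 -0.017 -0.009 0.11 -1;0 0 0 -0.017 -0.009 0.13 -1;0 0 0 -0.017 -0.009 0.14 -1;0 0 0 -0.017 -0.009 0.15 -1",
)

```text
time: 6.4
eef_pos: [0.6704, -0.2644, 0.0797]
tcp_rot: [0.706, 0.708, -0.001, 0.003]
contact_force: [-9.9, -0.9, 22.2]
opening: 0.458
finger_force: 28.9
```

Emit:
send_rows(
  moves="0 0 0 0 -0.015 -0.04 -1;0 0 0 0 -0.015 -0.04 -1;0 0 0 0 -0.015 -0.02 -1;0 0 0 0 -0.015 -0.01 -1;0 0 0 0 -0.015 0 -1",
)

```text
time: 7.02
eef_pos: [0.6682, -0.2632, 0.0795]
tcp_rot: [0.706, 0.708, 0.0, 0.003]
contact_force: [-5.5, 0.8, 25.9]
opening: 0.454
finger_force: 34.4
```

Emit:
send_rows(
  moves="0 0 0 0.015 0 -0.04 -1;0 0 0 0.015 0 -0.04 -1;0 0 0 0.015 0 -0.02 -1;0 0 0 0.015 0 -0.01 -1;0 0 0 0.015 0 0 -1",
)

```text
time: 7.65
eef_pos: [0.6674, -0.2601, 0.0793]
tcp_rot: [0.706, 0.708, -0.0, 0.002]
contact_force: [-7.7, 1.7, 28.0]
opening: 0.452
finger_force: 36.5
```

Emit:
send_rows(
  moves="0 0 0 0 0 -0.4 -1;0 0 0 0 0 -0.4 -1;0 0 0 1 0.08 -0.4 -1;0 0 0 1 0.08 -0.4 -1;0 0 0 1 0.08 -0.4 -1;0 0 0 1 0.08 -0.4 -1;0 0 0 1 0.08 -0.4 -1",
)

```text
time: 8.52
eef_pos: [0.6804, -0.0576, 0.1505]
tcp_rot: [0.705, 0.709, -0.001, -0.001]
contact_force: [0.1, -1.3, -0.3]
opening: 0.451
finger_force: 32.6
```

Emit:
send_rows(
  moves="0 0 0 0.49 0.02 0 -1;0 0 0 0.49 0.02 0 -1;0 0 0 0.49 0.02 0.4 -1;0 0 0 0.49 0.02 0.42 -1;0 0 0 0.49 0.02 0.45 -1;0 0 0 0.49 0.02 0.46 -1;0 0 0 0.49 0.02 0.47 -1",
)

```text
time: 9.4
eef_pos: [0.6866, 0.0387, 0.0608]
tcp_rot: [0.706, 0.708, 0.001, 0.002]
contact_force: [-0.3, -0.3, -0.6]
opening: 0.458
finger_force: 32.6
```

Run:
```python
from h import *
plan((.688,.0377,.0495),0)
```

```text
turn [0.0006 0.0001 0.0003] shift [-0.005   0.007   0.0566] rows 0.18307254822907115 yaw 0.1
```

Emit:
send_rows(
  moves="0 0 0 0 0 0.03 -1;0 0 0 0 0 0.05 -1;0 0 0 0 0 0.055 -1;0 0 0 0 0 0.058 -1;0 0 0 0 0 0.058 -1",
)

```text
time: 10.02
eef_pos: [0.6851, 0.0395, 0.0472]
tcp_rot: [0.706, 0.708, 0.0, 0.0]
contact_force: [-0.8, 0.5, 0.6]
opening: 0.455
finger_force: 32.7
```

Emit:
send_rows(
  moves="0 0 0 0 0 0.004 0.3;0 0 0 0 0 0.004 0.4;0 0 0 0 0 0.004 0.4;0 0 0 0 0 0.004 0.4;0 0 0 0 0 -0.25 0.4;0 0 0 0 0 -0.35 0.4;0 0 0 -0.325 0.005 -0.35 0.4;0 0 0 -0.325 0.005 -0.35 0.4;0 0 0 -0.325 0.005 -0.35 0.4",
)

```text
time: 11.15
eef_pos: [0.6858, -0.0257, 0.1164]
tcp_rot: [0.707, 0.708, -0.0, -0.0]
contact_force: [0.7, 0.6, 0.5]
opening: 0.697
finger_force: 0.0
```

Run:
```python
from h import *
plan((.687,-.026,.048),0)
s=ctrl.read_camera("scene")
h=cv2.cvtColor(s["image"],cv2.COLOR_RGB2HSV); m=cv2.inRange(h,(0,150,80),(6,255,255))
k,_,st,ce=cv2.connectedComponentsWithStats(m)
for i in range(1,k):
    if st[i][4]>15: print(ce[i].round(1),st[i].tolist(),onz(s,*ce[i],.051).round(4))
a=s["image"][120:215,190:310]
cv2.imwrite("pics/g3.png",cv2.resize(a,(480,380),interpolation=2)[:,:,::-1])
```

```text
turn [-0.0001 -0.0001  0.0002] shift [-0.0016  0.0065  0.342 ] rows 1.0945669427065712 yaw 0.1
[225.9 161.6] [221, 156, 11, 12, 110] [0.6799 0.0407 0.051 ]
[244.5 166.5] [239, 161, 12, 12, 124] [ 0.6867 -0.0293  0.051 ]
[261.9 172.2] [256, 166, 12, 13, 126] [ 0.6875 -0.0965  0.051 ]
[277.9 178.8] [272, 173, 13, 13, 135] [ 0.6807 -0.1603  0.051 ]
[177.1 223. ] [164, 215, 28, 17, 61] [ 0.3334 -0.0828  0.051 ]
```

View pics/g3.png

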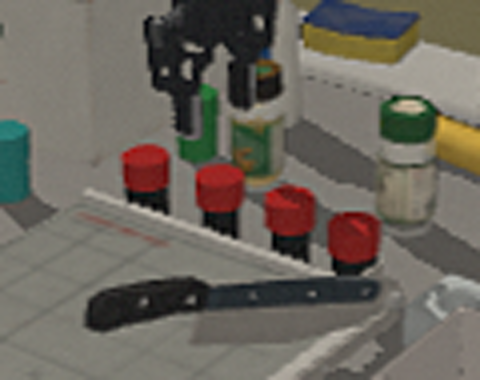

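Emit:
send_rows(
  moves="0 0 0 0 0.007 0.33 0.4;0 0 0 0 0.007 0.34 0.4;0 0 0 0 0.007 0.345 0.4;0 0 0 0 0.007 0.345 0;0 0 0 0 0.007 0.345 -1;0 0 0 0 0.007 0.345 -1;0 0 0 0 0.007 0.345 -1;0 0 0 0 0.007 0.345 -1;0 0 0 0 0.007 0.345 -1",
)

```text
time: 12.32
eef_pos: [0.6894, -0.0257, 0.0508]
tcp_rot: [0.706, 0.708, 0.002, 0.002]
contact_force: [0.6, 0.8, 6.7]
opening: 0.454
finger_force: 30.8
```

Emit:
send_rows(
  moves="0 0 0 0 0 -0.5 -1;0 0 0 0 0 -0.5 -1;0 0 0 -1 -0.1 -0.5 -1;0 0 0 -1 -0.1 -0.5 -1;0 0 0 -1 -0.1 -0.5 -1;0 0 0 -1 -0.1 -0.5 -1;0 0 0 -1 -0.1 -0.5 -1",
)

```text
time: 13.2
eef_pos: [0.6676, -0.2263, 0.1476]
tcp_rot: [0.707, 0.707, 0.0, -0.0]
contact_force: [0.1, 0.7, -0.5]
opening: 0.448
finger_force: 30.6
```

Run:
```python
from h import *
plan((.669,-.2605,.095),0)
```

```text
turn [-0.0001 -0.0001  0.0001] shift [-0.1711  0.0073  0.2627] rows 1.0036053191837233 yaw 0.0
```

Emit:
send_rows(
  moves="0 0 0 -0.172 0.006 0 -1;0 0 0 -0.172 0.006 0.2 -1;0 0 0 -0.172 0.006 0.28 -1;0 0 0 -0.172 0.006 0.32 -1;0 0 0 -0.172 0.006 0.34 -1;0 0 0 -0.172 0.006 0.36 -1;0 0 0 -0.172 0.006 0.38 -1;0 0 0 -0.172 0.006 0.38 -1",
)

```text
time: 14.2
eef_pos: [0.6717, -0.2632, 0.0809]
tcp_rot: [0.705, 0.709, -0.002, 0.005]
contact_force: [-7.5, -4.2, 17.9]
opening: 0.453
finger_force: 35.0
```

Emit:
send_rows(
  moves="0 0 0 0.003 -0.02 -0.04 -1;0 0 0 0.003 -0.02 -0.03 -1;0 0 0 0.003 -0.02 -0.02 -1;0 0 0 0.003 -0.02 0 -1;0 0 0 0.003 -0.02 0.01 -1",
)

```text
time: 14.82
eef_pos: [0.6694, -0.263, 0.0798]
tcp_rot: [0.705, 0.709, -0.0, 0.007]
contact_force: [-6.3, -4.5, 27.4]
opening: 0.457
finger_force: 39.0
```

Emit:
send_rows(
  moves="0 0 0 -0.015 0 -0.04 -1;0 0 0 -0.015 0 -0.03 -1;0 0 0 -0.015 0 -0.02 -1;0 0 0 -0.015 0 0 -1;0 0 0 -0.015 0 0.01 -1",
)

```text
time: 15.45
eef_pos: [0.6697, -0.2671, 0.0771]
tcp_rot: [0.705, 0.709, -0.001, 0.008]
contact_force: [-4.1, -6.4, 22.0]
opening: 0.453
finger_force: 37.1
```

Emit:
send_rows(
  moves="0 0 0 -0.012 -0.01 -0.04 -1;0 0 0 -0.012 -0.01 -0.03 -1;0 0 0 -0.012 -0.01 -0.02 -1;0 0 0 -0.012 -0.01 0 -1;0 0 0 -0.012 -0.01 0.02 -1",
)

```text
time: 16.08
eef_pos: [0.6692, -0.2702, 0.074]
tcp_rot: [0.705, 0.709, 0.0, 0.01]
contact_force: [-1.3, -7.4, 25.1]
opening: 0.45
finger_force: 37.0
```

Run:
```python
from h import *
s=ctrl.read_camera("scene")
a=s["image"][150:230,270:370]
cv2.imwrite("pics/g4.png",cv2.resize(a,(600,480),interpolation=2)[:,:,::-1])
```

```text
(no output)
```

View pics/g4.png

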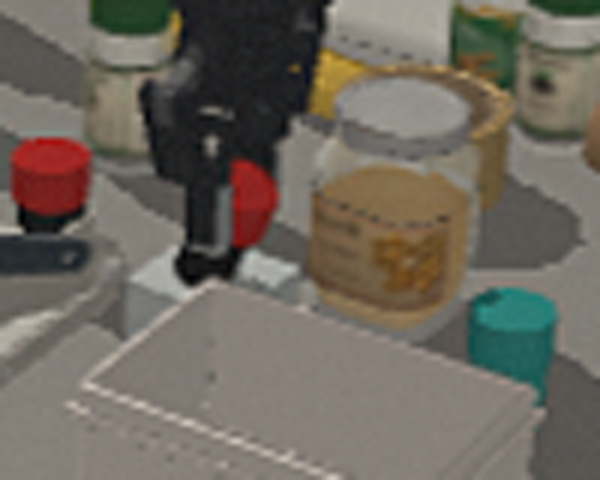

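Emit:
send_rows(
  moves="0 0 0 0 0 -0.4 -1;0 0 0 0 0 -0.4 -1;0 0 0 1 0.09 -0.4 -1;0 0 0 1 0.09 -0.4 -1;0 0 0 1 0.09 -0.4 -1;0 0 0 1 0.09 -0.4 -1;0 0 0 1 0.09 -0.4 -1;0 0 0 1 0.09 -0.4 -1",
)

```text
time: 17.12
eef_pos: [0.6803, -0.066, 0.1429]
tcp_rot: [0.707, 0.708, -0.001, -0.001]
contact_force: [-0.6, 0.2, -0.5]
opening: 0.454
finger_force: 34.4
```

Run:
```python
from h import *
plan((.687,-.026,.06),0)
s=ctrl.read_camera("scene")
a=s["image"][110:200,210:310]
cv2.imwrite("pics/g5.png",cv2.resize(a,(600,540),interpolation=2)[:,:,::-1])
```

```text
turn [-0.0003  0.      0.0003] shift [0.1998 0.0345 0.4143] rows 1.4761714738154164 yaw 0.1
```

View pics/g5.png

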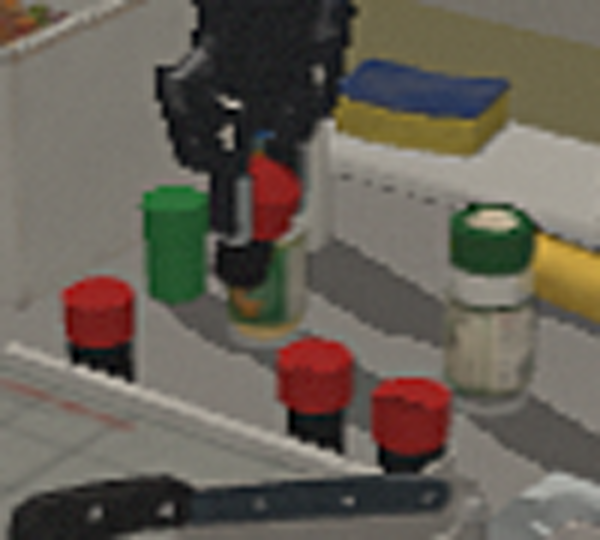

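Emit:
send_rows(
  moves="0 -0.018 0 0.2 0.035 0 -1;0 -0.036 0 0.2 0.035 0 -1;0 -0.036 0 0.2 0.035 0.2 -1;0 -0.036 0 0.2 0.035 0.35 -1;0 -0.036 0 0.2 0.035 0.4 -1;0 -0.036 0 0.2 0.035 0.42 -1;0 -0.036 0 0.2 0.035 0.43 -1",
)

```text
time: 18.05
eef_pos: [0.6887, -0.0255, 0.0593]
tcp_rot: [0.702, 0.703, -0.079, 0.081]
contact_force: [-0.1, 0.3, -0.3]
opening: 0.455
finger_force: 34.4
```

Run:
```python
from h import *
plan((.687,-.026,.051),0)
s=ctrl.read_camera("scene")
a=s["image"][110:200,210:310]
cv2.imwrite("pics/g6.png",cv2.resize(a,(600,540),interpolation=2)[:,:,::-1])
```

```text
turn [0.0004 0.0361 0.0003] shift [ 0.0069 -0.0088  0.0412] rows 0.1366695781486416 yaw 0.1
```

View pics/g6.png

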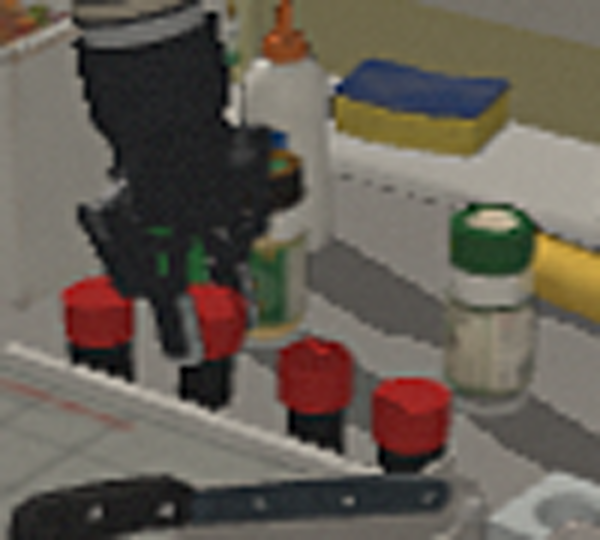

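Emit:
send_rows(
  moves="0 0 0 0.005 0 0.02 -1;0 0 0 0.008 0 0.034 -1;0 0 0 0.01 0 0.042 -1;0 0 0 0.011 0 0.047 -1;0 0 0 0.011 0 0.05 -1",
)

```text
time: 18.73
eef_pos: [0.6877, -0.0248, 0.0476]
tcp_rot: [0.702, 0.704, -0.08, 0.08]
contact_force: [-0.7, 1.4, -1.0]
opening: 0.454
finger_force: 34.4
```

Emit:
send_rows(
  moves="0 0 0 0.003 0 0.01 -1;0 0 0 0.004 0 0.02 -1;0 0 0 0.005 0 0.025 -1;0 0 0 0.005 0 0.025 -1",
)

```text
time: 19.23
eef_pos: [0.6883, -0.0249, 0.0468]
tcp_rot: [0.702, 0.703, -0.08, 0.08]
contact_force: [-7.0, 2.1, 14.2]
opening: 0.451
finger_force: 35.9
```

Emit:
send_rows(
  moves="0 0 0 0 0 0 0.4;0 0 0 0 0 0 0.4;0 0 0 0 0 0 0.4;0 0 0 0 0 0 0.4;0 0 0 -0.034 0 -0.146 0.4;0 0 0 -0.067 0 -0.292 0.4;0 0.018 0 -0.067 0 -0.292 0.4;0 0.036 0 -0.067 0 -0.292 0.4;0 0.036 0 -0.067 0 -0.292 0.4",
)

```text
time: 20.35
eef_pos: [0.6878, -0.0266, 0.1025]
tcp_rot: [0.707, 0.707, -0.0, 0.0]
contact_force: [0.5, 0.1, 0.9]
opening: 0.699
finger_force: 0.0
```

```bash
cat >> h.py <<'E'
def caps(s,z=.051):
    h=cv2.cvtColor(s["image"],cv2.COLOR_RGB2HSV); m=cv2.inRange(h,(0,150,80),(6,255,255))
    k,_,st,ce=cv2.connectedComponentsWithStats(m)
    for i in range(1,k):
        if st[i][4]>15: print(ce[i].round(1),st[i].tolist(),onz(s,*ce[i],z).round(4))
E
python3 - <<'E'
from h import *
plan((.687,-.026,.051),0)
caps(ctrl.read_camera("scene"))
E
```

```text
turn [0.     0.0002 0.    ] shift [ 0.0032 -0.0038  0.2577] rows 0.8246901592894365 yaw 0.0
[226.  161.6] [221, 156, 11, 12, 114] [0.6796 0.0401 0.051 ]
[243.2 166.3] [238, 161, 12, 12, 125] [ 0.6859 -0.025   0.051 ]
[262.  172.2] [256, 167, 13, 12, 123] [ 0.6874 -0.0967  0.051 ]
[277.8 178.8] [272, 173, 13, 13, 134] [ 0.6805 -0.16    0.051 ]
[177.5 223.2] [164, 215, 28, 17, 61] [ 0.3334 -0.0844  0.051 ]
```

Emit:
send_rows(
  moves="0 0 0 0.022 -0.008 0.15 0.4;0 0 0 0.022 -0.008 0.24 0.4;0 0 0 0.022 -0.008 0.26 0.4;0 0 0 0.022 -0.008 0.26 0;0 0 0 0.022 -0.008 0.26 -1;0 0 0 0.022 -0.008 0.26 -1;0 0 0 0.022 -0.008 0.26 -1;0 0 0 0.022 -0.008 0.26 -1",
  newtons=70,
)

```text
time: 21.4
eef_pos: [0.6865, -0.0207, 0.0513]
tcp_rot: [0.706, 0.708, 0.0, 0.001]
contact_force: [0.4, -0.3, 1.3]
opening: 0.445
finger_force: 70.2
```

Emit:
send_rows(
  moves="0 0 0 0 0 -0.5 -1;0 0 0 0 0 -0.5 -1;0 0 0 -1 -0.1 -0.5 -1;0 0 0 -1 -0.1 -0.5 -1;0 0 0 -1 -0.1 -0.5 -1;0 0 0 -1 -0.1 -0.5 -1;0 0 0 -1 -0.1 -0.5 -1",
)

```text
time: 22.28
eef_pos: [0.6662, -0.2213, 0.1501]
tcp_rot: [0.707, 0.707, 0.0, -0.0]
contact_force: [1.0, 0.2, -0.5]
opening: 0.445
finger_force: 70.5
```

Run:
```python
from h import *
plan((.666,-.2625,.095),0)
```

```text
turn [-0.0001 -0.0001  0.0001] shift [-0.2062 -0.0011  0.2754] rows 1.1008183686511033 yaw 0.0
```

Emit:
send_rows(
  moves="0 0 0 -0.206 0 0 -1;0 0 0 -0.206 0 0.2 -1;0 0 0 -0.206 0 0.28 -1;0 0 0 -0.206 0 0.31 -1;0 0 0 -0.206 0 0.33 -1;0 0 0 -0.206 0 0.345 -1;0 0 0 -0.206 0 0.355 -1;0 0 0 -0.206 0 0.355 -1",
)

```text
time: 23.28
eef_pos: [0.6669, -0.2619, 0.0799]
tcp_rot: [0.706, 0.708, 0.0, 0.0]
contact_force: [0.1, 1.0, -0.7]
opening: 0.441
finger_force: 70.5
```

Emit:
send_rows(
  moves="0 0 0 0 0 0.03 -1;0 0 0 0 0 0.05 -1;0 0 0 0 0 0.07 -1;0 0 0 0 0 0.09 -1;0 0 0 0 0 0.1 -1",
)

```text
time: 23.9
eef_pos: [0.6668, -0.2617, 0.0592]
tcp_rot: [0.706, 0.708, 0.0, -0.0]
contact_force: [0.3, -0.1, -0.5]
opening: 0.447
finger_force: 70.5
```

Emit:
send_rows(
  moves="0 0 0 0 0 -0.5 -1;0 0 0 0 0 -0.55 -1;0 0 0 -0.415 -0.625 -0.55 -1;0 0 0 -0.415 -0.625 -0.55 -1;0 0 0 -0.415 -0.625 -0.55 -1;0 0 0 -0.415 -0.625 -0.55 -1;0 0 0 -0.415 -0.625 -0.1 -1;0 0 0 -0.415 -0.625 -0.02 -1;0 0 0 -0.415 -0.625 0 -1;0 0 0 -0.415 -0.625 0 -1",
)

```text
time: 25.15
eef_pos: [0.5431, -0.3451, 0.0606]
tcp_rot: [0.706, 0.708, 0.0, 0.001]
contact_force: [0.8, -0.2, -1.1]
opening: 0.442
finger_force: 74.3
```

Emit:
send_rows(
  moves="0 0 0 0 0 0.02 -1;0 0 0 0 0 0.02 0.2;0 0 0 0 0 0.02 0.2;0 0 0 0 0 0.02 0.2;0 0 0 0 0 -0.3 0.2;0 0 0 0 0 -0.5 0.2;0 0 0 0.5 0.725 -0.5 0.2;0 0 0 1 0.725 -0.5 0.4;0 0 0 1 0.725 -0.5 0.4;0 0 0 1 0.725 -0.5 0.4;0 0 0 1 0.725 -0.5 0.4",
  newtons=70,
)

```text
time: 26.52
eef_pos: [0.6879, -0.1404, 0.1596]
tcp_rot: [0.704, 0.71, 0.0, -0.0]
contact_force: [-0.6, -0.4, 0.1]
opening: 0.7
finger_force: 0.0
```

Run:
```python
from h import *
s=ctrl.read_camera("scene");caps(s)
t=ctrl.read_camera("top");caps(t,.06)
plan((.687,-.0935,.051),0)
```

```text
[226.1 161.6] [221, 156, 11, 12, 113] [0.68   0.0401 0.051 ]
[262.1 172.1] [256, 166, 13, 13, 128] [ 0.6883 -0.0964  0.051 ]
[277.8 178.6] [272, 173, 13, 13, 141] [ 0.6814 -0.1595  0.051 ]
[308.9 216.9] [302, 211, 14, 13, 135] [ 0.5549 -0.3432  0.051 ]
[168.5 218. ] [164, 215, 11, 7, 21] [ 0.3372 -0.0478  0.051 ]
[182.9 226.4] [174, 222, 18, 10, 37] [ 0.3309 -0.1058  0.051 ]
[186.3 153.7] [181, 148, 12, 13, 115] [0.6793 0.0433 0.06  ]
[256.4 157.9] [254, 154, 5, 9, 25] [ 0.6732 -0.1665  0.06  ]
[315.7 202.3] [311, 197, 11, 11, 98] [ 0.5438 -0.3449  0.06  ]
turn [-0.0001  0.0001  0.0007] shift [0.2535 0.004  0.5418] rows 1.9142468759571516 yaw 0.3
```

Emit:
send_rows(
  moves="0 0 0 0.255 0.002 0 0.4;0 0 0 0.255 0.002 0 0.4;0 0 0 0.255 0.002 0.3 0.4;0 0 0 0.255 0.002 0.5 0.4;0 0 0 0.255 0.002 0.54 0.4;0 0 0 0.255 0.002 0.54 0.4;0 0 0 0.255 0.002 0.54 -1;0 0 0 0.255 0.002 0.54 -1;0 0 0 0.255 0.002 0.54 -1;0 0 0 0.255 0.002 0.54 -1;0 0 0 0.255 0.002 0.54 -1",
)

```text
time: 28.0
eef_pos: [0.6888, -0.0945, 0.055]
tcp_rot: [0.706, 0.708, 0.001, 0.003]
contact_force: [0.5, 0.1, 7.3]
opening: 0.439
finger_force: 70.1
```

Emit:
send_rows(
  moves="0 0 0 0 0 -0.5 -1;0 0 0 0 0 -0.5 -1;0 0 0 -0.84 -0.1 -0.5 -1;0 0 0 -0.84 -0.1 -0.5 -1;0 0 0 -0.84 -0.1 -0.5 -1;0 0 0 -0.84 -0.1 -0.5 -1;0 0 0 -0.84 -0.1 -0.5 -1;0 0 0 -0.84 -0.1 -0.5 -1",
)

```text
time: 29.0
eef_pos: [0.6674, -0.2601, 0.1514]
tcp_rot: [0.706, 0.709, 0.0, -0.0]
contact_force: [0.1, -0.6, -0.2]
opening: 0.445
finger_force: 70.4
```

Run:
```python
from h import *
plan((.667,-.262,.078),0)
```

```text
turn [-0.0001 -0.0001  0.0007] shift [-0.0096 -0.0017  0.3669] rows 1.1745238337443171 yaw 0.3
```

Emit:
send_rows(
  moves="0 0 0 -0.013 -0.002 0 -1;0 0 0 -0.013 -0.002 0.2 -1;0 0 0 -0.013 -0.002 0.28 -1;0 0 0 -0.013 -0.002 0.31 -1;0 0 0 -0.013 -0.002 0.33 -1;0 0 0 -0.013 -0.002 0.345 -1;0 0 0 -0.013 -0.002 0.355 -1;0 0 0 -0.013 -0.002 0.355 -1",
)

```text
time: 30.0
eef_pos: [0.6669, -0.2645, 0.0809]
tcp_rot: [0.706, 0.708, 0.0, 0.0]
contact_force: [0.3, 0.6, -0.2]
opening: 0.437
finger_force: 70.4
```

Emit:
send_rows(
  moves="0 0 0 0 0 0.02 -1;0 0 0 0 0 0.04 -1;0 0 0 0 0 0.06 -1;0 0 0 0 0 0.08 -1;0 0 0 0 0 0.1 -1",
)

```text
time: 30.62
eef_pos: [0.6669, -0.2644, 0.0603]
tcp_rot: [0.706, 0.708, 0.0, 0.0]
contact_force: [1.0, 0.2, -0.1]
opening: 0.44
finger_force: 70.4
```

Emit:
send_rows(
  moves="0 0 0 0 0 -0.5 -1;0 0 0 0 0 -0.55 -1;0 0 0 -0.75 -0.625 -0.55 -1;0 0 0 -0.75 -0.625 -0.55 -1;0 0 0 -0.75 -0.625 -0.55 -1;0 0 0 -0.75 -0.625 -0.55 -1;0 0 0 -0.75 -0.625 -0.1 -1;0 0 0 -0.75 -0.625 0 -1;0 0 0 -0.75 -0.625 0 -1;0 0 0 -0.75 -0.625 0.01 -1",
)

```text
time: 31.88
eef_pos: [0.5429, -0.4145, 0.0593]
tcp_rot: [0.706, 0.708, -0.0, 0.0]
contact_force: [-0.5, -0.7, -0.6]
opening: 0.44
finger_force: 85.0
```

Emit:
send_rows(
  moves="0 0 0 0 0 0 -1;0 0 0 0 0 0 0.2;0 0 0 0 0 0 0.2;0 0 0 0 0 0 0.2;0 0 0 0 0 -0.3 0.2;0 0 0 0 0 -0.5 0.2;0 0 0 0.95 -0.7 -0.7 0.2;0 0 0 0.95 -0.7 -0.7 0.2;0 0 0 0.95 -0.7 -0.7 0.2;0 0 0 0.95 -0.7 -0.7 0.2;0 0 0 0.95 -0.7 -0.7 0.2",
)

```text
time: 33.25
eef_pos: [0.4002, -0.2228, 0.1987]
tcp_rot: [0.706, 0.709, 0.0, 0.0]
contact_force: [-0.5, -0.0, -0.4]
opening: 0.6
finger_force: 0.0
```

Run:
```python
from h import *
s=ctrl.read_camera("scene");t=ctrl.read_camera("top");caps(t,.06);print();caps(s,.051)
a=s["image"][190:290,220:370];b=t["image"][170:280,270:380]
o=np.hstack([cv2.resize(a,None,fx=3,fy=3,interpolation=2)[:300],cv2.resize(b,(300,300),interpolation=2)]);cv2.imwrite("pics/g7.png",o[:,:,::-1])
h=cv2.cvtColor(t["image"],cv2.COLOR_RGB2HSV)
m=cv2.inRange(h,(100,90,40),(130,255,255))|cv2.inRange(h,(0,120,100),(18,255,255)); m[:225]=0;m[:,:278]=0;m[:,350:]=0
m=cv2.morphologyEx(m,cv2.MORPH_CLOSE,np.ones((7,7)))
c=max(cv2.findContours(m,0,2)[0],key=cv2.contourArea);print(cv2.minAreaRect(c))
```

```text
[186.4 153.8] [181, 148, 12, 13, 120] [0.679 0.043 0.06 ]
[253.1 155.7] [248, 150, 11, 13, 119] [ 0.6797 -0.1566  0.06  ]
[315.8 202.2] [311, 197, 11, 11, 103] [ 0.5444 -0.3454  0.06  ]
[337.9 203.3] [333, 198, 11, 11, 90] [ 0.543  -0.4105  0.06  ]

[277.8 178.6] [272, 173, 13, 13, 141] [ 0.6815 -0.1595  0.051 ]
[309.  216.7] [302, 211, 14, 13, 139] [ 0.5557 -0.3431  0.051 ]
[178.2 223.6] [164, 215, 28, 17, 63] [ 0.3331 -0.0871  0.051 ]
[331.3 225.1] [324, 220, 15, 13, 144] [ 0.5551 -0.4092  0.051 ]
((322.27337646484375, 248.88575744628906), (41.49835968017578, 41.36327362060547), 1.5481576919555664)
```

View pics/g7.png

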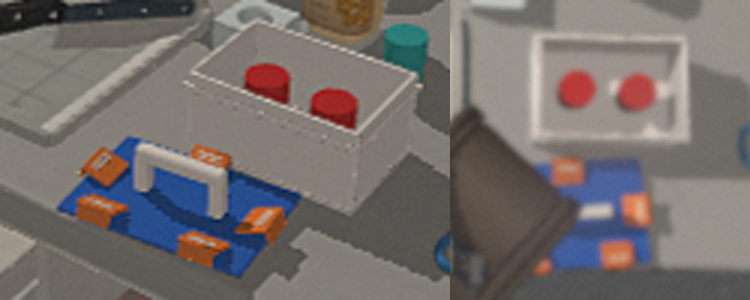

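Run:
```python
from h import *
t=ctrl.read_camera("top"); g=cv2.cvtColor(t["image"],cv2.COLOR_RGB2GRAY).astype(float)
def peak(v,lo):  # subpixel centroid of bright strip
    i=int(np.argmax(v)); w=v[max(i-2,0):i+3]; w=w-w.min(); return lo+max(i-2,0)+(w*np.arange(len(w))).sum()/w.sum()
def line(kind,lo,hi,ks):
    P=[]
    for k in ks:
        v=g[lo:hi,k-1:k+2].mean(1) if kind=="h" else g[k-1:k+2,lo:hi].mean(0)
        p=peak(v,lo); P.append(onz(t,*((k,p) if kind=="h" else (p,k)),.08)[:2])
    P=np.array(P); 
    ax=1 if kind=="h" else 0   # fit the other coord as function
    f=np.polyfit(P[:,ax],P[:,1-ax],1); r=P[:,1-ax]-np.polyval(f,P[:,ax]); return f,r.std()
for n,a in dict(far=("h",177,189,range(306,354,4)),near=("h",216,228,range(306,354,4)),left=("v",296,306,range(188,218,4)),right=("v",351,363,range(188,218,4))).items():
    f,sd=line(*a); c=-.38 if a[0]=="h" else .542
    print(n,"slope",f[0].round(4),"at mid",np.polyval(f,c).round(4),sd.round(4))
# lid from the first top picture and scene difference
I=cv2.cvtColor(cv2.imread("pics/top0.png"),cv2.COLOR_BGR2RGB); h=cv2.cvtColor(I,cv2.COLOR_BGR2HSV); h=cv2.cvtColor(I,cv2.COLOR_RGB2HSV)
m=((h[...,1]<90)&(h[...,2]>140)).astype(np.uint8); w=np.zeros_like(m); w[236:260,295:335]=m[236:260,295:335]
k,l,st,ce=cv2.connectedComponentsWithStats(w); i=1+np.argmax(st[1:,4]); print("handle",st[i].tolist(),ce[i],onz(t,*ce[i],.055))
y,x=np.where(l==i); vx,vy,_,_=cv2.fitLine(np.c_[x,y].astype(np.float32),2,0,.01,.01).ravel()
a=onz(t,*(ce[i]+10*np.array([vx,vy])),.055)-onz(t,*(ce[i]-10*np.array([vx,vy])),.055); print("handle dir: dx/dy",a[0]/a[1])
s=ctrl.read_camera("scene")["image"]; s0=cv2.cvtColor(cv2.imread("pics/scene0.png"),cv2.COLOR_BGR2RGB)
print("scene diff lid",np.abs(s.astype(int)-s0)[235:282,235:322].mean())
```

```text
far slope -0.0048 at mid 0.5992 0.0005
near slope -0.0196 at mid 0.4936 0.0009
left slope 0.0059 at mid -0.2989 0.0001
right slope -0.0348 at mid -0.4554 0.0006
handle [300, 244, 31, 8, 183] [314.66666667 247.09289617] [ 0.41311171 -0.34311     0.055     ]
handle dir: dx/dy -0.09935579429253892
scene diff lid 5.909513328442162
```

Emit:
send_rows(
  moves="0 0 0 0.9 0.6 -0.1 0.2;0 0 0 0.9 0.6 -0.1 0.2;0 0 0 0.9 0.6 -0.1 0.2;0 0 0 0.9 0.6 -0.1 0.2;0 0 0 0.9 0.6 -0.1 0.2",
)

```text
time: 34.08
eef_pos: [0.523, -0.044, 0.2183]
tcp_rot: [0.705, 0.709, -0.0, -0.0]
contact_force: [0.2, -1.1, -0.6]
opening: 0.605
finger_force: 0.0
```

```bash
cat > lid.py <<'E'
from h import *
t=ctrl.read_camera("top"); I=t["image"]
big=cv2.resize(I[222:276,278:352],None,fx=10,fy=10,interpolation=2)
h=cv2.cvtColor(big,cv2.COLOR_RGB2HSV)
m=((h[...,1]<90)&(h[...,2]>140)).astype(np.uint8); m=cv2.morphologyEx(m,cv2.MORPH_OPEN,np.ones((9,9)))
k,l,st,ce=cv2.connectedComponentsWithStats(m)
def w(p,z): return onz(t,(p[0]+.5)/10-.5+278,(p[1]+.5)/10-.5+222,z)
for i in range(1,k):
    if st[i][4]>4000:
        y,x=np.where(l==i); r=cv2.minAreaRect(np.c_[x,y].astype(np.float32)); b=cv2.boxPoints(r); 
        L=sorted([(np.linalg.norm(b[j]-b[(j+1)%4]),j) for j in range(4)])
        j1,j2=L[0][1],L[1][1]; e1=w((b[j1]+b[(j1+1)%4])/2,.055); e2=w((b[j2]+b[(j2+1)%4])/2,.055)
        d=(e1-e2)*np.sign((e1-e2)[1]); print("white",st[i].tolist(),((e1+e2)/2).round(4),"len",np.linalg.norm(d).round(4),"yaw",np.arctan2(-d[0],d[1]).round(3))
m=cv2.inRange(h,(100,90,40),(130,255,255))|cv2.inRange(h,(0,120,100),(18,255,255))
m=cv2.morphologyEx(m,cv2.MORPH_CLOSE,np.ones((80,80)))
c=max(cv2.findContours(m,0,2)[0],key=cv2.contourArea); r=cv2.minAreaRect(c); b=np.array([w(p,.013) for p in cv2.boxPoints(r)])
print("plate",b.mean(0).round(4),[np.linalg.norm(b[j]-b[j-1]).round(4) for j in(1,2)]); 
for j in range(4):
    d=b[j]-b[j-1]
    if np.linalg.norm(d)>.14: d*=np.sign(d[1]); print("yaw",np.arctan2(-d[0],d[1]).round(3))
E
python3 lid.py; python3 -c "
from h import *
t=ctrl.read_camera('top');cv2.imwrite('pics/l1.png',cv2.resize(t['image'][170:280,270:380],(600,600),interpolation=2)[:,:,::-1])"
```

```text
white [0, 0, 309, 443, 50272] [ 0.4218 -0.28    0.055 ] len 0.1276 yaw -1.558
white [666, 135, 74, 138, 6907] [ 0.431  -0.4397  0.055 ] len 0.0397 yaw 1.559
white [222, 230, 286, 54, 10017] [ 0.4134 -0.3411  0.055 ] len 0.0832 yaw 0.074
plate [ 0.4104 -0.347   0.013 ] [np.float64(0.1758), np.float64(0.122)]
yaw 0.087
yaw 0.084
```

View pics/l1.png

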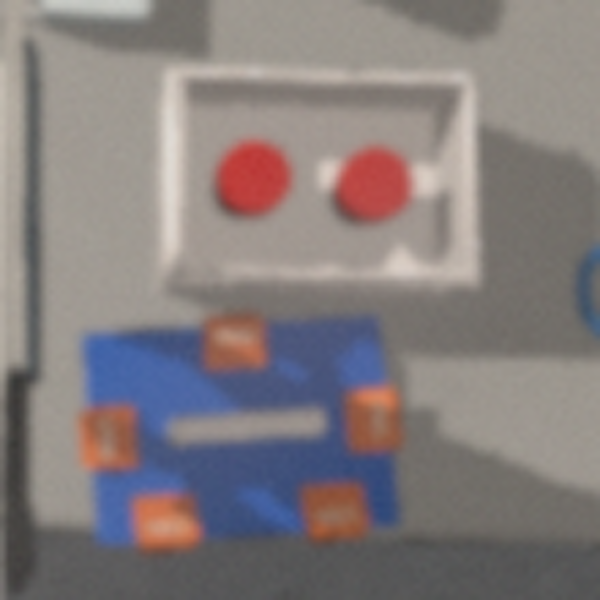

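Emit:
send_rows(
  moves="0 0 -0.006 -0.95 -0.4 0 -0.3;0 0 -0.012 -0.95 -0.4 0 -0.3;0 0 -0.012 -0.95 -0.4 0 -0.3;0 0 -0.012 -0.95 -0.4 0 -0.3;0 0 -0.012 -0.95 -0.4 0 -0.3",
)

```text
time: 34.8
eef_pos: [0.4408, -0.2365, 0.2183]
tcp_rot: [0.68, 0.733, 0.0, -0.0]
contact_force: [0.3, 0.8, -0.1]
opening: 0.35
finger_force: 0.0
```

Run:
```python
from h import *
plan((.4134,-.343,.09),.074)
```

```text
turn [-0.     -0.0001 -0.    ] shift [-0.5215 -0.1761  0.641 ] rows 2.703756797315137 yaw 4.2
```

Emit:
send_rows(
  moves="0 0 0 -0.521 -0.176 0 -0.3;0 0 0 -0.521 -0.176 0 -0.3;0 0 0 -0.521 -0.176 0.3 -0.3;0 0 0 -0.521 -0.176 0.64 -0.3;0 0 0 -0.521 -0.176 0.64 -0.3;0 0 0 -0.521 -0.176 0.64 -0.3",
)

```text
time: 35.55
eef_pos: [0.4159, -0.3415, 0.0917]
tcp_rot: [0.678, 0.735, 0.0, 0.001]
contact_force: [0.5, -0.4, -0.0]
opening: 0.355
finger_force: 0.0
```

Run:
```python
from h import *
plan((.4134,-.343,.044),.074)
s=ctrl.read_camera("scene")
a=s["image"][190:290,220:340]
cv2.imwrite("pics/l2.png",cv2.resize(a,(720,600),interpolation=2)[:,:,::-1])
```

```text
turn [0.0001 0.0001 0.0009] shift [-0.0063 -0.0131  0.2387] rows 0.7652274676444653 yaw 4.6
```

View pics/l2.png

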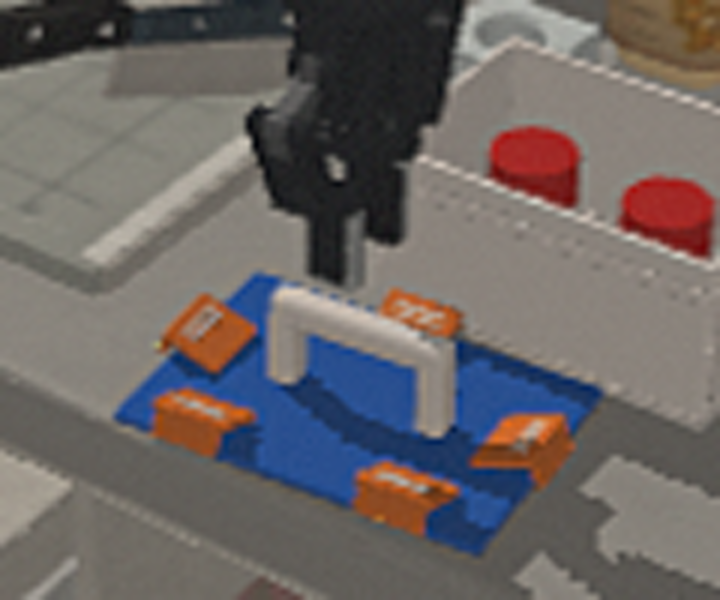

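Emit:
send_rows(
  moves="0 0 0 -0.006 -0.012 0.12 -0.3;0 0 0 -0.006 -0.012 0.2 -0.3;0 0 0 -0.006 -0.012 0.235 -0.3;0 0 0 -0.006 -0.012 0.238 -0.3;0 0 0 -0.006 -0.012 0.238 -1;0 0 0 -0.006 -0.012 0.238 -1;0 0 0 -0.006 -0.012 0.238 -1;0 0 0 -0.006 -0.012 0.238 -1;0 0 0 -0.006 -0.012 0.238 -1",
  newtons=100,
)

```text
time: 36.72
eef_pos: [0.413, -0.3436, 0.0439]
tcp_rot: [0.679, 0.734, -0.0, 0.001]
contact_force: [0.5, 0.5, 6.2]
opening: 0.143
finger_force: 98.4
```

Emit:
send_rows(
  moves="0 0 0 0 0 -0.2 -1;0 0 0 0 0 -0.4 -1;0 0 0 0 0 -0.6 -1;0 0 0 0 0 -0.7 -1;0 0 0 0 0 -0.7 -1",
)

```text
time: 37.35
eef_pos: [0.4126, -0.3433, 0.1835]
tcp_rot: [0.679, 0.734, -0.0, 0.001]
contact_force: [-0.3, 0.0, -3.6]
opening: 0.139
finger_force: 98.6
```

```bash
cat > lidtop.py <<'E'
from h import *
plan((.5464,-.3772,.15),.003)
E
python3 lidtop.py
```

```text
turn [0.0002 0.0003 0.0119] shift [-0.2208  0.6537  0.1684] rows 2.27285529842557 yaw 4.5
```

Emit:
send_rows(
  moves="0 0 0.004 -0.08 0.22 0 -1;0 0 0.008 -0.16 0.44 0 -1;0 0 0.012 -0.22 0.65 0 -1;0 0 0.012 -0.22 0.654 0 -1;0 0 0.012 -0.22 0.654 0.15 -1;0 0 0.012 -0.22 0.654 0.17 -1;0 0 0.012 -0.22 0.654 0.17 -1",
)

```text
time: 38.22
eef_pos: [0.5451, -0.3761, 0.1475]
tcp_rot: [0.706, 0.708, -0.0, -0.002]
contact_force: [-0.5, -0.4, -3.1]
opening: 0.139
finger_force: 98.8
```

```bash
python3 lidtop.py
python3 - <<'E'
from h import *
s=ctrl.read_camera("scene");t=ctrl.read_camera("top")
a=s["image"][150:270,250:400];b=t["image"][150:270,270:390]
o=np.hstack([cv2.resize(a,(500,400),interpolation=2),cv2.resize(b,(300,400),interpolation=2)]);cv2.imwrite("pics/l3.png",o[:,:,::-1])
# plate corners of the blue in the scene
h=cv2.cvtColor(s["image"],cv2.COLOR_RGB2HSV); m=cv2.inRange(h,(105,120,60),(130,255,255))
k,l,st,ce=cv2.connectedComponentsWithStats(m)
for i in range(1,k):
    if st[i][4]>100: print(st[i].tolist(),ce[i].round(1))
E
```

```text
turn [-0.0004 -0.0003 -0.0001] shift [-0.0055  0.0066 -0.0126] rows 0.04878923385522113 yaw 0.1
[281, 184, 80, 39, 902] [322.9 204.2]
```

Run:
```python
from h import *
s=ctrl.read_camera("scene")
h=cv2.cvtColor(s["image"],cv2.COLOR_RGB2HSV); m=cv2.inRange(h,(103,100,40),(130,255,255)); m[:170]=0;m[240:]=0
k,l,st,ce=cv2.connectedComponentsWithStats(m); i=1+np.argmax(st[1:,4]); y,x=np.where(l==i)
for n,j in(("left",x.argmin()),("right",x.argmax()),("bottom",y.argmax())): print(n,x[j],y[j])
c=np.array([.546,-.3767])
for z in(.1165,.1115): print([np.round(proj(s,[c[0]+a*.058,c[1]+b*.083,z]),1).tolist() for a,b in((-1,1),(1,-1),(-1,-1),(1,1))])
# rim corners predicted for the estimated box pose vs image
print([np.round(proj(s,[.5464+a*.055,-.3772+b*.08,.08]),1).tolist() for a,b in((-1,1),(1,-1),(-1,-1),(1,1))])
```

```text
left 282 200
right 361 201
bottom 339 222
[[279.2, 200.5], [360.6, 200.9], [338.6, 222.0], [303.5, 182.2]]
[[279.2, 202.2], [360.4, 202.6], [338.5, 223.8], [303.4, 183.8]]
[[280.9, 212.6], [357.8, 213.4], [337.2, 233.8], [303.6, 194.8]]
```

View pics/l3.png

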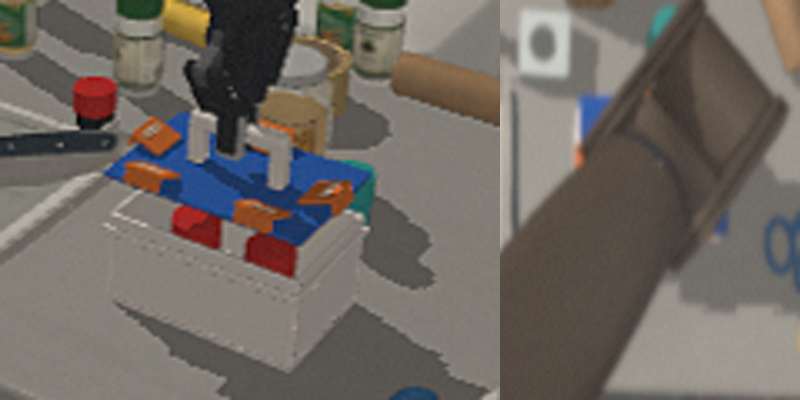

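Emit:
send_rows(
  moves="0 0 0 -0.004 0.006 0.06 -1;0 0 0 -0.004 0.006 0.09 -1;0 0 0 -0.004 0.006 0.11 -1;0 0 0 -0.004 0.006 0.12 -1;0 0 0 -0.004 0.006 0.13 -1;0 0 0 -0.004 0.006 0.13 -1",
)

```text
time: 39.12
eef_pos: [0.5475, -0.3775, 0.1229]
tcp_rot: [0.706, 0.708, -0.0, -0.0]
contact_force: [-0.4, 0.2, -3.7]
opening: 0.143
finger_force: 98.9
```

Emit:
send_rows(
  moves="0 0 0 0 0 0.01 -1;0 0 0 0 0 0.018 -1;0 0 0 0 0 0.018 -1",
)

```text
time: 39.5
eef_pos: [0.5473, -0.3774, 0.1191]
tcp_rot: [0.706, 0.708, -0.0, -0.0]
contact_force: [-0.5, 0.1, -3.5]
opening: 0.138
finger_force: 98.9
```

Emit:
send_rows(
  moves="0 0 0 0 0 0.008 -1;0 0 0 0 0 0.016 -1;0 0 0 0 0 0.02 -1;0 0 0 0 0 0.02 -1",
)

```text
time: 40.0
eef_pos: [0.5475, -0.3776, 0.116]
tcp_rot: [0.706, 0.708, -0.0, 0.0]
contact_force: [-2.6, 1.7, 0.6]
opening: 0.142
finger_force: 99.4
```

Emit:
send_rows(
  moves="0 0 0 0 0 0.01 -1;0 0 0 0 0 0.015 -1;0 0 0 0 0 0.015 -1",
)

```text
time: 40.38
eef_pos: [0.5476, -0.3777, 0.1159]
tcp_rot: [0.706, 0.708, -0.0, -0.0]
contact_force: [-5.7, 4.4, 10.8]
opening: 0.143
finger_force: 100.9
```

Emit:
send_rows(
  moves="0 0 0 0 0 -0.005 -0.6;0 0 0 0 0 -0.005 -0.4;0 0 0 0 0 -0.005 -0.4;0 0 0 0 0 -0.005 -0.4;0 0 0 0 0 -0.15 -0.4;0 0 0 0 0 -0.3 -0.4;0 0 0 0 0 -0.3 -0.4",
)

```text
time: 41.25
eef_pos: [0.5489, -0.3789, 0.1757]
tcp_rot: [0.706, 0.708, 0.0, 0.003]
contact_force: [-0.7, -0.6, 0.7]
opening: 0.299
finger_force: 0.0
```

Run:
```python
from h import *
s=ctrl.read_camera("scene")
h=cv2.cvtColor(s["image"],cv2.COLOR_RGB2HSV); m=cv2.inRange(h,(103,100,40),(130,255,255)); m[:170]=0;m[245:]=0
k,l,st,ce=cv2.connectedComponentsWithStats(m); i=1+np.argmax(st[1:,4]); y,x=np.where(l==i)
for n,j in(("left",x.argmin()),("right",x.argmax()),("bottom",y.argmax())): print(n,x[j],y[j])
c=np.array([.5475,-.377])
print([np.round(proj(s,[c[0]+a*.058,c[1]+b*.083,.085]),1).tolist() for a,b in((-1,1),(1,-1),(-1,-1))])
plan((.5475+.046,-.377,.135),0)
```

```text
left 282 212
right 360 212
bottom 337 233
[[279.5, 210.9], [359.7, 211.4], [338.0, 232.9]]
turn [0.0003 0.0003 0.0004] shift [0.0047 0.2272 0.1923] rows 0.9526057616476594 yaw 0.2
```

Emit:
send_rows(
  moves="0 0 0 0.004 0.225 0 -1;0 0 0 0.004 0.225 0 -1;0 0 0 0.004 0.225 0 -1;0 0 0 0.004 0.225 0.19 -1;0 0 0 0.004 0.225 0.3 -1;0 0 0 0.004 0.225 0.34 -1;0 0 0 0.004 0.225 0.36 -1;0 0 0 0.004 0.225 0.37 -1;0 0 0 0.004 0.225 0.375 -1;0 0 0 0.004 0.225 0.375 -1",
)

```text
time: 42.55
eef_pos: [0.5926, -0.376, 0.1029]
tcp_rot: [0.706, 0.708, 0.0, -0.001]
contact_force: [-7.3, 6.8, 18.6]
opening: 0.001
finger_force: 9.4
```

Emit:
send_rows(
  moves="0 0 0 0 0 -0.3 -1;0 0 0 0 0 -0.32 -1;0 0 0 0.37 -0.225 -0.32 -1;0 0 0 0.37 -0.225 -0.32 -1;0 0 0 0.37 -0.225 -0.32 -1;0 0 0 0.37 -0.225 -0.15 -1;0 0 0 0.37 -0.225 -0.08 -1;0 0 0 0.37 -0.225 -0.04 -1;0 0 0 0.37 -0.225 -0.01 -1;0 0 0 0.37 -0.225 0 -1;0 0 0 0.37 -0.225 0 -1",
)

```text
time: 43.92
eef_pos: [0.548, -0.3028, 0.1027]
tcp_rot: [0.706, 0.708, 0.0, -0.001]
contact_force: [-9.2, 9.0, 21.3]
opening: -0.001
finger_force: 10.7
```

Emit:
send_rows(
  moves="0 0 0 0 0 -0.3 -1;0 0 0 0 0 -0.32 -1;0 0 0 -0.145 -0.232 -0.32 -1;0 0 0 -0.145 -0.232 -0.32 -1;0 0 0 -0.145 -0.232 -0.15 -1;0 0 0 -0.145 -0.232 -0.08 -1;0 0 0 -0.145 -0.232 -0.04 -1;0 0 0 -0.145 -0.232 -0.01 -1;0 0 0 -0.145 -0.232 0 -1;0 0 0 -0.145 -0.232 0 -1",
)

```text
time: 45.18
eef_pos: [0.5013, -0.3322, 0.1028]
tcp_rot: [0.706, 0.709, -0.001, -0.001]
contact_force: [-10.1, 6.5, 22.8]
opening: -0.002
finger_force: 11.6
```

Emit:
send_rows(
  moves="0 0 0 0 0 -0.3 -1;0 0 0 0 0 -0.32 -1;0 0 0 -0.46 0 -0.32 -1;0 0 0 -0.46 0 -0.32 -1;0 0 0 -0.46 0 -0.15 -1;0 0 0 -0.46 0 -0.08 -1;0 0 0 -0.46 0 -0.04 -1;0 0 0 -0.46 0 -0.01 -1;0 0 0 -0.46 0 0 -1;0 0 0 -0.46 0 0 -1",
)

```text
time: 46.42
eef_pos: [0.5012, -0.4239, 0.1028]
tcp_rot: [0.705, 0.709, -0.001, -0.001]
contact_force: [-9.5, 4.7, 20.2]
opening: 0.001
finger_force: 10.0
```

Emit:
send_rows(
  moves="0 0 0 0 0 -0.3 -1;0 0 0 0 0 -0.32 -1;0 0 0 -0.145 0.232 -0.32 -1;0 0 0 -0.145 0.232 -0.32 -1;0 0 0 -0.145 0.232 -0.15 -1;0 0 0 -0.145 0.232 -0.08 -1;0 0 0 -0.145 0.232 -0.04 -1;0 0 0 -0.145 0.232 -0.01 -1;0 0 0 -0.145 0.232 0 -1;0 0 0 -0.145 0.232 0 -1",
)

```text
time: 47.68
eef_pos: [0.5471, -0.4536, 0.1029]
tcp_rot: [0.706, 0.708, -0.001, -0.0]
contact_force: [-8.1, 3.7, 15.3]
opening: -0.002
finger_force: 7.5
```

Emit:
send_rows(
  moves="0 0 0 0 0 -0.3 -1;0 0 0 0 0 -0.7 -1;0 0 0 0 0 -0.7 -1;0 0 0 1 0 -0.8 -1;0 0 0 1 0 -0.8 -1;0 0 0 1 0 -0.8 -1;0 0 0 1 0 -0.8 -1;0 0 0 1 0 -0.8 -1",
)

```text
time: 48.68
eef_pos: [0.547, -0.252, 0.2572]
tcp_rot: [0.706, 0.709, -0.0, 0.0]
contact_force: [0.8, -0.0, -0.4]
opening: 0.002
finger_force: 0.0
```

Emit:
send_rows(
  moves="0 0 0 1 0 0 -1;0 0 0 1 0 0 -1;0 0 0 1 0 0 -1;0 0 0 1 0 0 -1;0 0 0 1 0 0 -1;0 0 0 1 0 0 -1",
)

```text
time: 49.42
eef_pos: [0.5469, -0.0547, 0.2571]
tcp_rot: [0.707, 0.707, -0.0, 0.0]
contact_force: [-0.0, 0.3, 0.0]
opening: 0.001
finger_force: 0.0
```

Run:
```python
from h import *
t=ctrl.read_camera("top");s=ctrl.read_camera("scene")
c=np.array([.5475,-.377])
P={1:(.053,0),2:(0,.078),3:(-.053,.046),4:(-.053,-.046),5:(0,-.078)}
for n,cam in(("top",t),("scene",s)):
    h=cv2.cvtColor(cam["image"],cv2.COLOR_RGB2HSV); m=cv2.inRange(h,(3,130,100),(17,255,255)); m=cv2.morphologyEx(m,cv2.MORPH_CLOSE,np.ones((3,3)))
    k,l,st,ce=cv2.connectedComponentsWithStats(m)
    for j,(a,b) in P.items():
        lid_c=np.array(proj(cam,[c[0]+a*(48/53 if b==0 or abs(b)<.05 else 1),c[1]+b*(73/78 if a==0 else 1),.089]))
        i=min((q for q in range(1,k) if st[q][4]>12),key=lambda q:np.linalg.norm(ce[q]-lid_c))
        print(n,j,"flat pred",lid_c.round(1),"seen",ce[i].round(1),st[i].tolist())
h=cv2.cvtColor(s["image"],cv2.COLOR_RGB2HSV); m=cv2.inRange(h,(103,100,40),(130,255,255)); m[:170]=0;m[245:]=0
k,l,st,ce=cv2.connectedComponentsWithStats(m); i=1+np.argmax(st[1:,4]); y,x=np.where(l==i)
for n,j in(("left",x.argmin()),("right",x.argmax()),("bottom",y.argmax())): print(n,x[j],y[j])
caps(t,.06); print(ctrl.get_state()["eef_pos"])
```

```text
top 1 flat pred [328.3 183.5] seen [329.3 184.2] [325, 180, 10, 8, 60]
top 2 flat pred [303.1 199. ] seen [304.  199.4] [300, 195, 9, 10, 89]
top 3 flat pred [312.4 215.9] seen [313.5 214. ] [309, 213, 10, 3, 30]
top 4 flat pred [344.5 216.8] seen [345.  216.3] [341, 214, 10, 8, 41]
top 5 flat pred [353.6 200.6] seen [353.7 199.2] [351, 196, 8, 9, 43]
scene 1 flat pred [328.8 201.8] seen [338.2 193.1] [332, 189, 13, 10, 75]
scene 2 flat pred [295.1 201.1] seen [296.3 202.1] [289, 198, 15, 9, 82]
scene 3 flat pred [294.  212.4] seen [294.7 214.9] [288, 209, 16, 13, 125]
scene 4 flat pred [326.3 224.4] seen [327.3 226.9] [320, 221, 17, 14, 143]
scene 5 flat pred [345.7 219.1] seen [348.2 221. ] [340, 216, 16, 13, 114]
left 282 212
right 360 212
bottom 339 234
[253.1 155.7] [248, 150, 11, 13, 119] [ 0.6797 -0.1566  0.06  ]
[ 0.54675453 -0.0545323   0.25714256]
```

```bash
python3 -c "
from plant import ctrl
print(ctrl.sign_off())"
```

```text
the job is handed in; nothing more can be done
None
```

I've handed the job in: two stoppers went into the bore and are standing in the food box, the lid is seated, and all five tabs bottomed out at the same flat height when pressed. The other two stoppers were left standing on the table: one wouldn't go into the bore, and I judged the other too fat by eye without trying it. The judge returned no verdict.

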